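# Hold the cooker bolt from turning

### The job

The nut runner inside the lidded steel tank is dragging the bolt round with the nut: lift the loose lid off by its knob and set it down gently, right way up, in the middle of the white board. Then reach down into the gap behind the bracket in the tank, grasp the hexagonal bolt head between the fingers and hold it so that it stops turning; finish while still holding it. Leave the other things on the bench where they are.

Things in the scene. Friction and masses are not known exactly. Their poses are not given: they have to be found in the camera images.
- tank: Open-topped rectangular steel tank of the sample cooker, fixed to the bench: 190 mm (its x) by 210 mm (its y) by 120 mm high, walls and floor 4 mm thick, a 22 mm bar handle outside each of its two x faces. Origin: centre of its underside, on the bench. It stands either left or right of the robot's centre line, turned up to 0.3 rad; its x axis points away from the robot.
- lid: Loose steel lid lying on the tank's rim, 0.28 to 0.56 kg: plate 196 mm (x) by 216 mm (y), 4 mm thick, over a 172 by 192 mm, 6 mm deep locating step that drops into the tank's mouth. Origin: centre of the step's underside, so it reads about 12 mm above the bench when the lid lies on the board. Axes parallel to the tank's at the start, z up.
- lid_knob (a point): Middle of the lid's knob, 34 mm above the lid's origin: a black upright cylinder, 32 mm diameter and 24 mm high, on a thin neck; its lower edge is 12 mm above the lid's plate. Graspable from above in any direction.
- board: White plastic board fixed to the bench, 240 by 240 mm, 12 mm thick, on the other side of the robot's centre line from the tank. Origin: centre of its underside.
- bracket: Aluminium bracket standing on the tank's floor, parallel to the tank: an upright plate 5 mm thick (x), 90 mm wide (y), its top 12 mm below the tank's rim. Its origin is under the middle of the plate, on the tank's floor. A grey nut runner (40 mm thick, reaching 73 mm out from the plate) is fixed to its near (-x) face. On its far (+x) side a gap of 54 to 66 mm is left to the tank's far wall, open from above and free of anything but the bolt head.
- bracket_top (a point): Middle of the bracket plate's top edge, 104 mm above its origin.
- bolt_head (a point): Centre of the brass hexagonal bolt head on the bracket's far (+x) face, on the bolt's axis, which runs horizontally along the bracket's x. The head is 24 mm across flats and 18 mm long along the axis (from 5.5 to 23.5 mm beyond the mid-plane of the bracket's plate, with a 32 mm washer behind it); its axis is 20 mm below the bracket's top edge and 32 mm below the tank's rim. This point is 14.5 mm beyond the plate's mid-plane. Only visible from above once the lid is off.
- bolt (a joint): Turn of the bolt about the bracket's +x axis, rad. The nut runner drives it steadily at about 0.2 rad/s, positive, with about 0.08 N m, and never stops; firm fingers stop it easily, and it turns again when let go. At 0, and at every multiple of pi/3 (1.047), two flats of the head stand upright, facing the bracket's +y and -y.
- spice_jar: Small amber glass jar with a white cap, 42 mm wide, 85 mm high, between the tank and the board, near end; leave it alone. Origin: centre of its underside.
- beaker: Open glass beaker, 48 mm wide, 70 mm high, between the tank and the board; leave it alone. Origin: centre of its underside.
- tall_jar: Slim spice bottle with a white cap, 40 mm wide, 100 mm high, between the tank and the board, far end; leave it alone. Origin: centre of its underside.
- green_bowl: Green glass bowl, 100 mm wide, 40 mm high; leave it alone. Origin: centre of its underside.
- white_bowl: White bowl, 100 mm wide, 40 mm high; leave it alone. Origin: centre of its underside.
- spatula: Spatula lying flat, 190 mm long; leave it alone. Origin: on its underside, middle of its length.
- sample_can: Aluminium can, 60 mm wide, 70 mm high; leave it alone. Origin: centre of its underside.

How it is judged:
By the outcome, as a careful person would: the job done as asked, in the order asked, and still so for the second after the job is handed in, while the arm keeps its last pose, push and grip.
It also fails if it takes over 58 s, if anything falls off the work surface, if the arm or the gripper's body presses on something with over 40 N, if the wrist force passes 120 N, or if a joint passes its speed limit or range.

### The arm

A 6-joint arm with a two-finger parallel gripper is mounted at the origin on the work surface. World frame = base frame: x ahead of the robot, y to its left, z up, the work surface at z = 0. Lengths are in m, angles in degrees, forces in N, time in s.
With the tool pointing down it reaches from about 0.375 to 0.9 m from the base axis. Payload 3.1 kg.
Tool frame: the origin (TCP) lies at the very end of the fingers, on their centre line; the grasp point (between the pads) lies 19 mm behind it; z points along the fingers, x is the direction in which the jaws open and shut, and the axes are right-handed (so a half turn about z gives the same grasp; the last joint's range is limited). The gripper opens to 87 mm and grips with 3 to 60 N. Pads are 19 mm wide; open, the fingers measure 117 mm over their backs; the gripper's body (75 mm by 190 mm) begins 51 mm behind the grasp point.
Start: joints at [-74.399, 30.224, 82.088, -0, 67.689, -10.227], TCP at [0.272, -0.563, 0.223] pointing down, gripper open.
Joint ranges: [-176.69, 176.69], [-43.24, 126.21], [12.49, 139.97], [-82, 262], [0, 151.66], [-163.58, 163.58]. Speed limits (degrees/s): [159.86, 159.86, 180, 180, 180, 180].

### API

Orientations are given as a 3x3 rotation matrix whose columns are the frame's x, y, z axes.
In Python, from rig import bot gives the robot as it stands.
- The arm moves only by the tool arm_command, never from a script. Its argument "plan" is a list of rows, each an object of numbers: "claw": the opening, from 0 (shut) to 1 (fully open); "dx", "dy", "dz": the shift along the tool's x, y, z in cm; "twist": the turn about the tool's z in degrees. A call has 1 to 8 rows; each row is the pose to reach, as a shift and turn from the pose measured when the call began, along the tool's axes at that moment; what a row does not reach only later rows make up. A row lasts 1/12 s, in which the tool goes at most 41.7 mm and 7.16 degrees, less where a joint would pass 70% of its speed; a pose out of reach is approached as far as the arm can. A call with a gripper value outside its range is refused whole. The fingers move at their own pace and stop on an object; the grip force is fixed at half the most. Time passes only in rows, so rows that repeat a pose let the fingers close. It gives the time, the measured TCP pose, the force and the opening at its end, in the units of the state.
- bot.read_state(): the state, without advancing time (a new reading comes with each control period).
- bot.capture(name): name is "scene" or "top" or "wrist"; returns the picture (420x560x3 uint8, red, green, blue); there is no depth.
- bot.calibration(name): a dict with "intrinsics" (3x3 intrinsics, pixels), "k1" (the pictures are not rectified: a ray, as slopes to the right and down, at radius r is drawn at 1 + k1 r^2 times it, then the intrinsics apply), "rvec" (rotation vector, rad) and "tvec" (3), from world to camera coordinates, as OpenCV has them; the wrist camera has in their place "T_tool_cam" (4x4, takes a point from camera to tool coordinates, whose origin is the TCP and whose axes are the tool frame's). Camera axes: x right, y down, z forward; pixel columns grow to the right and rows downward; lengths in m; the calibration is good to about 2 mm. A picture is of the moment at which its call begins: read the wrist's pose just before it. calibration takes no time and is no camera call.
- bot.hand_in(): hands the job in, once; it reports no verdict.
The state is a dict: "time_s": time; "joint_positions": joint angles; "qvel": joint speeds; "tau": joint torques, N m; "position": TCP position; "tcp_rot": TCP orientation; "force": force on the tool from outside, world axes, zero at the start; "moment": the same for the moment, N m; "opening": opening from 0.0 (shut) to 1.0 (fully open).
Only numpy, scipy, OpenCV 4.12 (cv2) and the standard library are available. Lean on these libraries where they do the work, as an engineer would, in place of code of your own. Each camera call takes 0.05 s, during which the arm holds its last target.

## Working session

There is one attempt and no reset: what is moved stays moved. The work goes in short steps, Python scripts to look and compute and a tool call to move; the robot and the scene stay as the last step left them, time stands still between calls to the robot, and variables do not carry over. Pictures are saved under pics/ and viewed, and the job is handed in when it is done.

Besides the shell and the picture viewer there is one more tool, called after "Request:" in YAML: its name, and indented under it one key for each argument. arm_command: Moves the arm, as the interface text tells. Its arguments: {"type":"object","properties":{"plan":{"type":"array"}},"required":["plan"]}

```bash
ls; mkdir -p pics; cat > h.py <<'E'
import numpy as np, cv2
from rig import bot
def snap(n,f):
    s=bot.read_state(); im=bot.capture(n); cv2.imwrite(f'pics/{f}.png',im[:,:,::-1]); np.save(f'pics/{f}.npy',np.array(list(s['position'])+list(np.array(s['tcp_rot']).ravel())))
    return im
def cam(n,f=None):
    c=bot.calibration(n);K=np.array(c['intrinsics']);k1=c['k1']
    if n=='wrist':
        a=np.load(f'pics/{f}.npy');T=np.eye(4);T[:3,:3]=a[3:].reshape(3,3);T[:3,3]=a[:3]
        W=np.linalg.inv(T@np.array(c['T_tool_cam']))
    else:
        W=np.eye(4);W[:3,:3]=cv2.Rodrigues(np.array(c['rvec'],float))[0];W[:3,3]=np.array(c['tvec']).ravel()
    return K,k1,W
def ray(n,uv,f=None):
    K,k1,W=cam(n,f); p=cv2.undistortPoints(np.array([[uv]],float),K,np.array([k1,0,0,0,0.])).ravel()
    R=W[:3,:3];d=R.T@np.array([p[0],p[1],1]);return -R.T@W[:3,3],d/np.linalg.norm(d)
def atz(n,uv,z,f=None):
    o,d=ray(n,uv,f);return o+d*(z-o[2])/d[2]
def tri(*rs):
    A=0;b=0
    for o,d in rs:
        P=np.eye(3)-np.outer(d,d);A=A+P;b=b+P@o
    x=np.linalg.solve(A,b);return x,[round(1000*np.linalg.norm((np.eye(3)-np.outer(d,d))@(x-o)),1) for o,d in rs]
def proj(n,X,f=None):
    K,k1,W=cam(n,f);return cv2.projectPoints(np.array(X,float).reshape(-1,3),cv2.Rodrigues(W[:3,:3])[0],W[:3,3],K,np.array([k1,0,0,0,0.]))[0].reshape(-1,2)
def crop(f,x0,y0,w,h,s,out):
    im=cv2.imread(f'pics/{f}.png')[y0:y0+h,x0:x0+w];cv2.imwrite(f'pics/{out}.png',cv2.resize(im,None,fx=s,fy=s,interpolation=cv2.INTER_CUBIC))
E
python3 - <<'E'
from h import *
np.set_printoptions(precision=4,suppress=True)
for n in('scene','top','wrist'): snap(n,n+'0'); print(n,bot.calibration(n))
print(bot.read_state())
E
```

```text
pics
scene {'intrinsics': array([[405.5602,   0.    , 284.949 ],
       [  0.    , 405.5602, 217.0664],
       [  0.    ,   0.    ,   1.    ]]), 'k1': -0.013026636374533664, 'rvec': array([ 2.274 ,  1.37  , -0.3593]), 'tvec': array([-0.2592, -0.3704,  1.5539])}
top {'intrinsics': array([[433.1673,   0.    , 277.048 ],
       [  0.    , 433.1673, 204.122 ],
       [  0.    ,   0.    ,   1.    ]]), 'k1': 0.016576733700894224, 'rvec': array([ 2.1975, -2.1925,  0.0409]), 'tvec': array([0.0079, 0.5431, 1.5717])}
wrist {'intrinsics': array([[312.891 ,   0.    , 283.6473],
       [  0.    , 312.891 , 217.0972],
       [  0.    ,   0.    ,   1.    ]]), 'k1': -0.06687750636838076, 'T_tool_cam': array([[ 1.    ,  0.0006, -0.0002,  0.0003],
       [-0.0005,  0.9617,  0.2741, -0.0757],
       [ 0.0003, -0.2741,  0.9617, -0.162 ],
       [ 0.    ,  0.    ,  0.    ,  1.    ]])}
{'time_s': 0.15, 'joint_positions': array([-74.3982,  30.2669,  82.1388,  -0.0012,  67.69  , -10.227 ]), 'qvel': array([ 0.0203, -0.1386, -0.198 ,  0.0412, -0.011 , -0.1152]), 'tau': array([  0.0008, -44.043 , -17.6843,   0.0634,   0.0553,  -0.0001]), 'position': array([ 0.2722, -0.562 ,  0.2218]), 'tcp_rot': array([[ 0.4357, -0.9001, -0.0005],
       [-0.9001, -0.4357,  0.0016],
       [-0.0016, -0.0003, -1.    ]]), 'force': array([ 0.7593, -0.115 , -0.3878]), 'moment': array([-0.0216, -0.0057,  0.0314]), 'opening': 0.9983095398670361}
```

View pics/scene0.png

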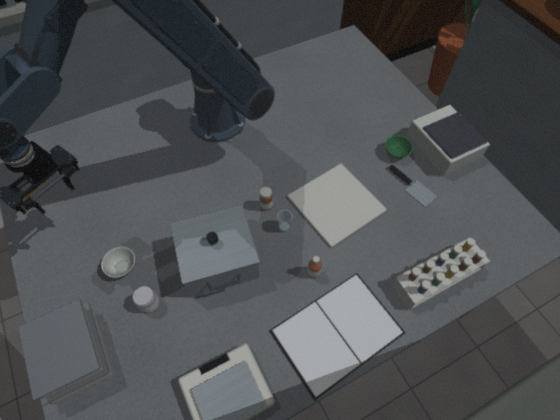

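View pics/top0.png

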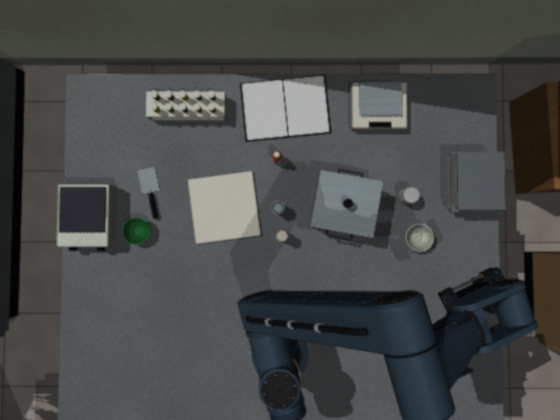

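The top view shows the tank at about (347,203) with its knob at (348,204), and the board at about (225,207). I'll enlarge both views.

```bash
python3 - <<'E'
from h import *
crop('top0',295,160,130,95,6,'c_top'); crop('top0',180,160,130,95,6,'c_board'); crop('scene0',160,200,110,100,6,'c_sc'); crop('scene0',270,150,130,100,6,'c_scb')
E
```

```text
(no output)
```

View pics/c_top.png

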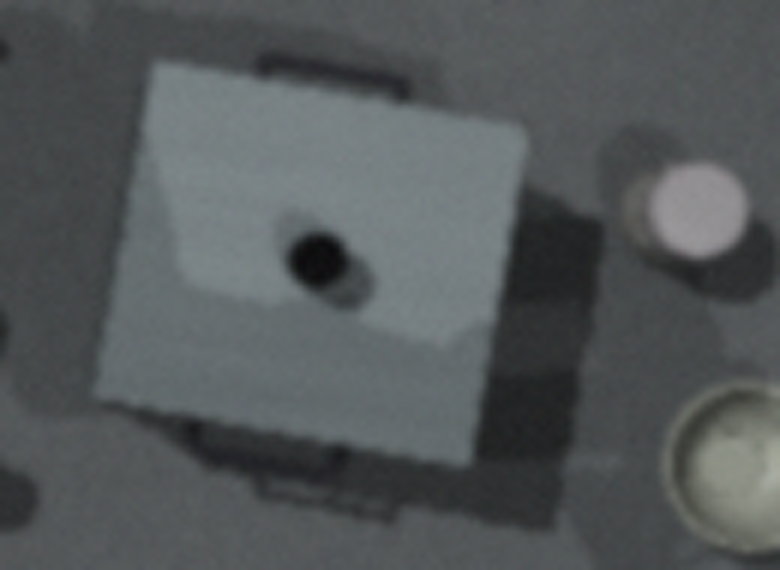

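View pics/c_board.png

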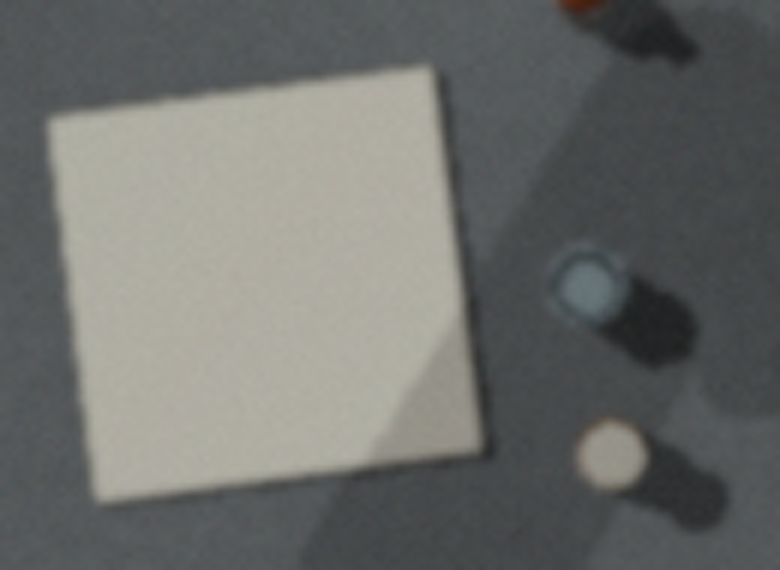

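View pics/c_sc.png

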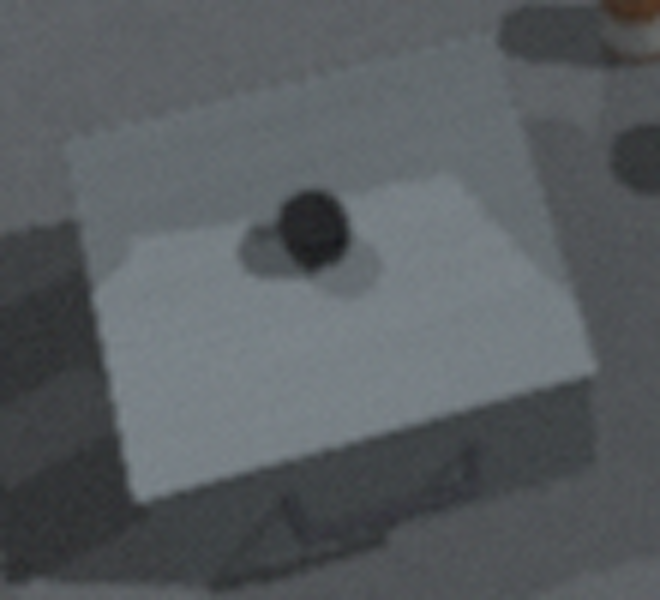

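View pics/c_scb.png

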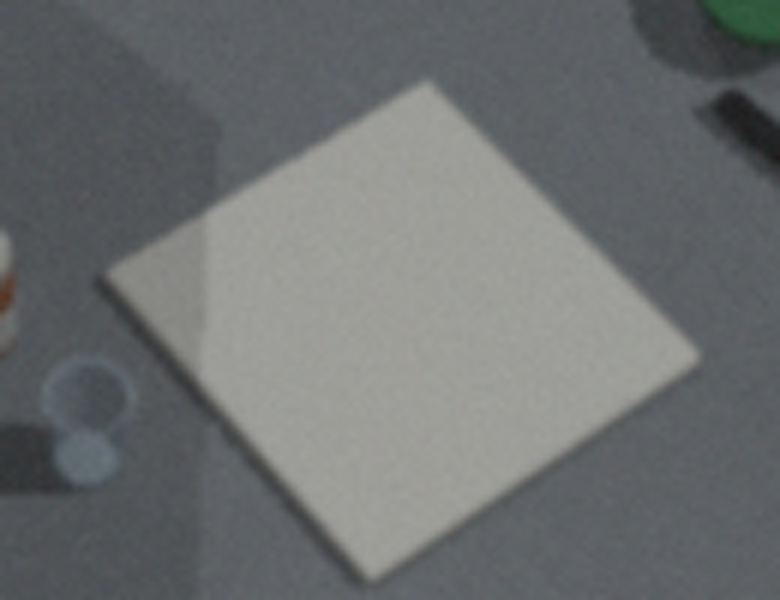

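```bash
python3 - <<'E'
from h import *
np.set_printoptions(precision=4,suppress=True)
def u(c,x0,y0,s=6): return ((c[0]+.5)/s-.5+x0,(c[1]+.5)/s-.5+y0)
def rt(c): return ray('top',u(c,295,160))
def rs(c): return ray('scene',u(c,160,200))
def bt(c): return ray('top',u(c,180,160))
def bs(c): return ray('scene',u(c,270,150))
L=[];B=[]
for n,a,b in[('f+y',(153,63),(597,372)),('f-y',(526,127),(133,500)),('n-y',(472,463),(65,140)),('n+y',(97,398),(500,37)),('knob',(317,258),(313,224))]:
    x,e=tri(rt(a),rs(b));L.append(x);print(n,x,e)
for n,a,b in[('f+y',(50,120),(700,355)),('f-y',(433,67),(372,583)),('n-y',(485,453),(105,270)),('n+y',(97,502),(427,80))]:
    x,e=tri(bt(a),bs(b));B.append(x);print(n,x,e)
for Q in(np.array(L[:4]),np.array(B)):
    ex=(Q[0]+Q[1]-Q[2]-Q[3])/2; ey=(Q[0]+Q[3]-Q[1]-Q[2])/2
    print('centre',Q.mean(0),'len',np.linalg.norm(ex),np.linalg.norm(ey),'yaw',np.degrees([np.arctan2(ex[1],ex[0]),np.arctan2(-ey[0],ey[1])]))
for n,c,z in[('jar',(277,156),.1),('beaker',(278,207),.07),('spice',(281.7,235.5),.085),('can',(411,195),.07),('wbowl',(420,238),.04)]: print(n,atz('top',c,z))
E
```

```text
f+y [ 0.655  -0.1385  0.1196] [np.float64(0.0), np.float64(0.0)]
f-y [ 0.6179 -0.3493  0.126 ] [np.float64(0.9), np.float64(0.9)]
n-y [ 0.429  -0.3146  0.1286] [np.float64(1.4), np.float64(1.4)]
n+y [ 0.4658 -0.1034  0.1181] [np.float64(3.4), np.float64(3.4)]
knob [ 0.5421 -0.2265  0.1542] [np.float64(0.8), np.float64(0.8)]
f+y [0.6331 0.3373 0.0105] [np.float64(0.6), np.float64(0.6)]
f-y [0.6668 0.1036 0.0062] [np.float64(1.1), np.float64(1.1)]
n-y [0.4306 0.0707 0.0112] [np.float64(1.3), np.float64(1.3)]
n+y [0.3998 0.3056 0.0103] [np.float64(0.2), np.float64(0.2)]
centre [ 0.5419 -0.2265  0.1231] len 0.19221899310005353 0.21444473559608246 yaw [-10.4561  -9.936 ]
centre [0.5326 0.2043 0.0096] len 0.23699897013549567 0.23646196944967282 yaw [7.8295 7.8499]
jar [0.7063 0.009  0.1   ]
beaker [0.5304 0.0053 0.07  ]
spice [ 0.4307 -0.0079  0.085 ]
can [ 0.5736 -0.4617  0.07  ]
wbowl [ 0.4221 -0.5009  0.04  ]
```

```bash
cat > go.py <<'E'
from h import *
def go(x,y,z,yaw):
    s=bot.read_state();R=np.array(s['tcp_rot']);p=np.array(s['position'])
    d=R.T@(np.array([x,y,z])-p)*100; cy=np.degrees(np.arctan2(R[1,0],R[0,0]))
    tw=-((yaw-cy+180)%360-180)
    print('t',s['time_s'],'pos',p.round(4),'yaw',cy.round(2),'zax',R[:,2].round(4),'open',round(s['opening'],3),'F',np.round(s['force'],1),'j',np.round(s['joint_positions'],1))
    print('d',d.round(2),'twist',round(tw,2))
E
python3 -c "
from go import *
go(.542,-.2265,.24,-100.2)"
```

```text
t 0.15 pos [ 0.2722 -0.562   0.2218] yaw -64.17 zax [-5.0e-04  1.6e-03 -1.0e+00] open 0.998 F [ 0.8 -0.1 -0.4] j [-74.4  30.3  82.1  -0.   67.7 -10.2]
d [-18.45 -38.91  -1.78] twist 36.03
```

Request:
arm_command:
  plan:
    - {"claw": 1,"dx": -1.5,"dy": -3,"dz": 0,"twist": 5}
    - {"claw": 1,"dx": -3,"dy": -6,"dz": 0,"twist": 10}
    - {"claw": 1,"dx": -4.5,"dy": -9.5,"dz": 0,"twist": 15}
    - {"claw": 1,"dx": -6,"dy": -13,"dz": 0,"twist": 20}
    - {"claw": 1,"dx": -7.5,"dy": -16.5,"dz": 0,"twist": 25}
    - {"claw": 1,"dx": -9,"dy": -20,"dz": -0.5,"twist": 30}
    - {"claw": 1,"dx": -10.8,"dy": -23.5,"dz": -1,"twist": 36}
    - {"claw": 1,"dx": -12.5,"dy": -27,"dz": -1.5,"twist": 36}

```text
time_s: 0.82
position: [0.4614, -0.3301, 0.2369]
tcp_rot: [[-0.18, -0.984, -0.001], [-0.984, 0.18, 0.002], [-0.002, 0.001, -1.0]]
force: [-0.4, -1.2, 0.5]
opening: 0.999
```

```bash
python3 -c "
from go import *
go(.542,-.2265,.23,-100.2)"
```

```text
t 0.8167 pos [ 0.4614 -0.3301  0.2369] yaw -100.39 zax [-0.001   0.0023 -1.    ] open 0.999 F [-0.4 -1.2  0.5] j [-46.9  24.9  89.5   0.1  65.8  53.5]
d [-11.64  -6.06   0.71] twist -0.19
```

Request:
arm_command:
  plan:
    - {"claw": 1,"dx": -3.3,"dy": -1.7,"dz": 0,"twist": 0}
    - {"claw": 1,"dx": -6.5,"dy": -3.4,"dz": 0.3,"twist": 0}
    - {"claw": 1,"dx": -9.5,"dy": -5,"dz": 0.7,"twist": 0}
    - {"claw": 1,"dx": -11.6,"dy": -6.1,"dz": 0.7,"twist": 0}
    - {"claw": 1,"dx": -11.6,"dy": -6.1,"dz": 0.7,"twist": 0}
    - {"claw": 1,"dx": -11.6,"dy": -6.1,"dz": 0.7,"twist": 0}

```text
time_s: 1.32
position: [0.5427, -0.2257, 0.2297]
tcp_rot: [[-0.177, -0.984, -0.002], [-0.984, 0.177, 0.002], [-0.002, 0.002, -1.0]]
force: [-0.2, -0.2, -0.5]
opening: 1.005
```

```bash
python3 -c "
from go import *
snap('wrist','w1')
go(.542,-.2265,.131,-100.2)
a=-10.2*np.pi/180
print(proj('wrist',[[.542,-.2265,.16],[.542,-.2265,.136]],'w1'))"
```

```text
t 1.3667 pos [ 0.5422 -0.2267  0.2297] yaw -100.32 zax [-0.002   0.0022 -1.    ] open 1.001 F [1.1 0.4 0. ] j [-33.6  26.9  87.    0.   66.2  66.7]
d [0.   0.   9.88] twist -0.12
[[285.19650799 229.58183629]
 [285.13040401 220.71922835]]
```

View pics/w1.png

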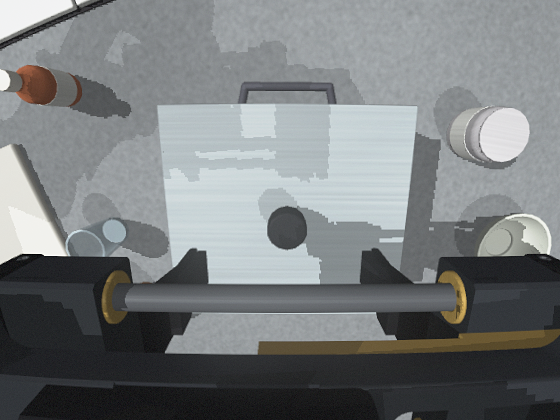

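The wrist view puts the knob at (287,228), about 1 mm from the predicted (285,230), with the jaws straddling it. I'll descend and grip.

Request:
arm_command:
  plan:
    - {"claw": 0.65,"dx": 0.1,"dz": 3}
    - {"claw": 0.65,"dx": 0.1,"dz": 6}
    - {"claw": 0.65,"dx": 0.1,"dz": 8.5}
    - {"claw": 0.65,"dx": 0.1,"dz": 9.7}
    - {"claw": 0.65,"dx": 0.1,"dz": 9.7}
    - {"claw": 0.65,"dx": 0.1,"dz": 9.7}

```text
$.plan[0]: bad value
```

Request:
arm_command:
  plan:
    - {"claw": 0.3}
    - {"claw": 0.2}
    - {"claw": 0.2}
    - {"claw": 0.2}
    - {"claw": 0.2}
    - {"claw": 0.2}
    - {"claw": 0.2}
    - {"claw": 0.2}

```text
$.plan[0]: bad value
```

```bash
python3 -c "
from go import *
go(.542,-.2265,.20,-100.2)"
```

```text
t 1.3667 pos [ 0.5422 -0.2267  0.2297] yaw -100.32 zax [-0.002   0.0022 -1.    ] open 1.001 F [1.1 0.4 0. ] j [-33.6  26.9  87.    0.   66.2  66.7]
d [-0.01  0.02  2.98] twist -0.12
```

All fields are required, so I'll resend with every one filled in.

Request:
arm_command:
  plan:
    - {"claw": 0.65,"dx": 0.1,"dy": 0,"dz": 3,"twist": 0}
    - {"claw": 0.65,"dx": 0.1,"dy": 0,"dz": 6,"twist": 0}
    - {"claw": 0.65,"dx": 0.1,"dy": 0,"dz": 8.5,"twist": 0}
    - {"claw": 0.65,"dx": 0.1,"dy": 0,"dz": 9.7,"twist": 0}
    - {"claw": 0.65,"dx": 0.1,"dy": 0,"dz": 9.7,"twist": 0}
    - {"claw": 0.65,"dx": 0.1,"dy": 0,"dz": 9.7,"twist": 0}

```text
time_s: 1.87
position: [0.5409, -0.2286, 0.1323]
tcp_rot: [[-0.181, -0.983, -0.003], [-0.983, 0.181, 0.003], [-0.002, 0.004, -1.0]]
force: [-0.3, -0.9, 0.8]
opening: 0.679
```

```bash
python3 -c "
from go import *
go(.542,-.2265,.131,-100.2)"
```

```text
t 1.8667 pos [ 0.5409 -0.2286  0.1323] yaw -100.43 zax [-0.0034  0.0029 -1.    ] open 0.679 F [-0.3 -0.9  0.8] j [-33.8  34.1  92.2   0.   54.   66.6]
d [-0.23 -0.07  0.13] twist -0.23
```

Request:
arm_command:
  plan:
    - {"claw": 0.4,"dx": -0.1,"dy": 0,"dz": 0.1,"twist": 0}
    - {"claw": 0.2,"dx": -0.1,"dy": 0,"dz": 0.1,"twist": 0}
    - {"claw": 0.2,"dx": -0.1,"dy": 0,"dz": 0.1,"twist": 0}
    - {"claw": 0.2,"dx": -0.1,"dy": 0,"dz": 0.1,"twist": 0}
    - {"claw": 0.2,"dx": -0.1,"dy": 0,"dz": 0.1,"twist": 0}
    - {"claw": 0.2,"dx": -0.1,"dy": 0,"dz": 0.1,"twist": 0}
    - {"claw": 0.2,"dx": -0.1,"dy": 0,"dz": 0.1,"twist": 0}

```text
time_s: 2.45
position: [0.5414, -0.2278, 0.1321]
tcp_rot: [[-0.181, -0.984, -0.002], [-0.984, 0.181, 0.002], [-0.002, 0.003, -1.0]]
force: [-1.5, -0.2, 4.9]
opening: 0.356
```

Request:
arm_command:
  plan:
    - {"claw": 0.2,"dx": 0,"dy": 0,"dz": -0.5,"twist": 0}
    - {"claw": 0.2,"dx": 0,"dy": 0,"dz": -1,"twist": 0}
    - {"claw": 0.2,"dx": 0,"dy": 0,"dz": -2,"twist": 0}
    - {"claw": 0.2,"dx": 0,"dy": 0,"dz": -3.5,"twist": 0}
    - {"claw": 0.2,"dx": 0,"dy": 0,"dz": -5,"twist": 0}
    - {"claw": 0.2,"dx": 0,"dy": 0,"dz": -6,"twist": 0}
    - {"claw": 0.2,"dx": 0,"dy": 0,"dz": -6,"twist": 0}

```text
time_s: 3.03
position: [0.543, -0.2288, 0.1948]
tcp_rot: [[-0.181, -0.984, 0.002], [-0.984, 0.181, -0.001], [0.0, -0.002, -1.0]]
force: [0.3, -0.9, -3.6]
opening: 0.358
```

```bash
python3 -c "
from go import *
snap('wrist','w2')
go(.5326,.2043,.20,-82.4)"
```

```text
t 3.0833 pos [ 0.5423 -0.2283  0.1935] yaw -100.42 zax [ 2.e-04  4.e-04 -1.e+00] open 0.361 F [-0.  -0.4 -3.5] j [-33.7  29.4  89.2   0.   61.4  66.7]
d [-42.37   8.78  -0.64] twist -18.02
```

View pics/w2.png

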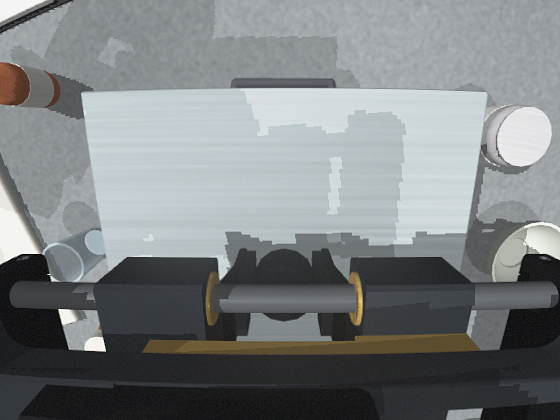

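Lid is up: the opening stays at 0.36, about 31 mm (the knob is 32 mm), and the load is 3.5 N. I'll carry it over to the board.

Request:
arm_command:
  plan:
    - {"claw": 0.2,"dx": -1,"dy": 0.2,"dz": -0.3,"twist": 0}
    - {"claw": 0.2,"dx": -3,"dy": 0.6,"dz": -0.6,"twist": -1}
    - {"claw": 0.2,"dx": -5.5,"dy": 1.1,"dz": -0.6,"twist": -3}
    - {"claw": 0.2,"dx": -8.5,"dy": 1.8,"dz": -0.6,"twist": -5}
    - {"claw": 0.2,"dx": -11.5,"dy": 2.4,"dz": -0.6,"twist": -7}
    - {"claw": 0.2,"dx": -14.5,"dy": 3,"dz": -0.6,"twist": -9}
    - {"claw": 0.2,"dx": -17.5,"dy": 3.6,"dz": -0.6,"twist": -11}
    - {"claw": 0.2,"dx": -20.5,"dy": 4.3,"dz": -0.6,"twist": -13}

```text
time_s: 3.75
position: [0.536, -0.0167, 0.1988]
tcp_rot: [[0.047, -0.999, -0.002], [-0.999, -0.047, 0.001], [-0.001, 0.002, -1.0]]
force: [0.6, 0.4, -2.5]
opening: 0.355
```

```bash
python3 -c "
from go import *
go(.5326,.2043,.20,-82.4)"
```

```text
t 3.75 pos [ 0.536  -0.0167  0.1988] yaw -87.33 zax [-0.0018  0.0013 -1.    ] open 0.355 F [ 0.6  0.4 -2.5] j [-13.8  25.2  96.2   0.1  58.6  73.5]
d [-22.09  -0.69  -0.09] twist -4.93
```

Request:
arm_command:
  plan:
    - {"claw": 0.2,"dx": -3,"dy": -0.1,"dz": 0,"twist": -1}
    - {"claw": 0.2,"dx": -6,"dy": -0.2,"dz": 0,"twist": -2}
    - {"claw": 0.2,"dx": -9,"dy": -0.3,"dz": 0,"twist": -3}
    - {"claw": 0.2,"dx": -12,"dy": -0.4,"dz": 0,"twist": -4}
    - {"claw": 0.2,"dx": -15,"dy": -0.5,"dz": 0,"twist": -5}
    - {"claw": 0.2,"dx": -18,"dy": -0.6,"dz": 0,"twist": -5}
    - {"claw": 0.2,"dx": -20.5,"dy": -0.7,"dz": 0,"twist": -5}
    - {"claw": 0.2,"dx": -22.1,"dy": -0.7,"dz": 0,"twist": -5}

```text
time_s: 4.42
position: [0.5309, 0.2076, 0.1981]
tcp_rot: [[0.136, -0.991, -0.004], [-0.991, -0.136, 0.002], [-0.003, 0.004, -1.0]]
force: [0.5, -0.4, -3.6]
opening: 0.36
```

```bash
python3 -c "
from go import *
go(.5326,.2043,.08,-82.4)"
```

```text
t 4.4167 pos [0.5309 0.2076 0.1981] yaw -82.21 zax [-0.0042  0.0022 -1.    ] open 0.36 F [ 0.5 -0.4 -3.6] j [10.  27.8 91.5  0.2 61.  92.2]
d [ 0.38 -0.17 11.81] twist 0.19
```

Request:
arm_command:
  plan:
    - {"claw": 0.2,"dx": 0.3,"dy": -0.2,"dz": 2,"twist": 0.2}
    - {"claw": 0.2,"dx": 0.3,"dy": -0.2,"dz": 5,"twist": 0.2}
    - {"claw": 0.2,"dx": 0.3,"dy": -0.2,"dz": 8,"twist": 0.2}
    - {"claw": 0.2,"dx": 0.3,"dy": -0.2,"dz": 10.5,"twist": 0.2}
    - {"claw": 0.2,"dx": 0.3,"dy": -0.2,"dz": 12,"twist": 0.2}
    - {"claw": 0.2,"dx": 0.3,"dy": -0.2,"dz": 12.8,"twist": 0.2}
    - {"claw": 0.2,"dx": 0.3,"dy": -0.2,"dz": 12.8,"twist": 0.2}
    - {"claw": 0.2,"dx": 0.3,"dy": -0.2,"dz": 12.8,"twist": 0.2}

```text
time_s: 5.08
position: [0.5325, 0.2055, 0.07]
tcp_rot: [[0.132, -0.991, -0.005], [-0.991, -0.132, 0.002], [-0.003, 0.005, -1.0]]
force: [1.0, 0.2, -3.1]
opening: 0.357
```

```bash
python3 -c "
from go import *
for n in('wrist','top','scene'): snap(n,n+'3')
go(.5326,.2043,.03,-82.4)
crop('top3',180,150,130,100,6,'c3t'); crop('scene3',240,120,160,130,5,'c3s')
"
```

```text
t 5.2333 pos [0.5339 0.2055 0.0715] yaw -82.41 zax [-0.0014  0.0028 -1.    ] open 0.358 F [ 0.3  0.3 -2.8] j [ 9.8 38.4 96.7  0.2 45.  92. ]
d [0.11 0.14 4.15] twist -0.01
```

View pics/wrist3.png

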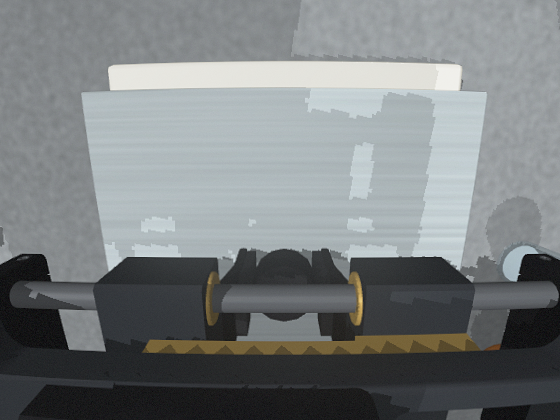

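View pics/c3t.png

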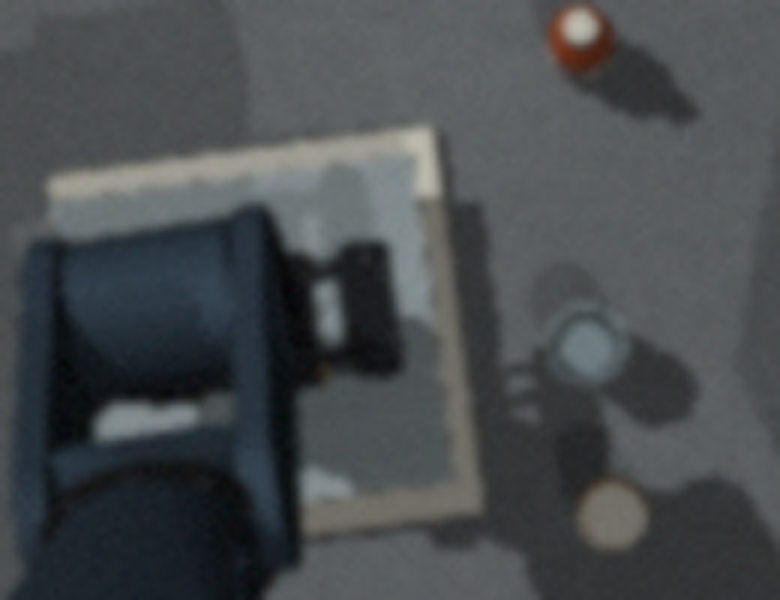

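View pics/c3s.png

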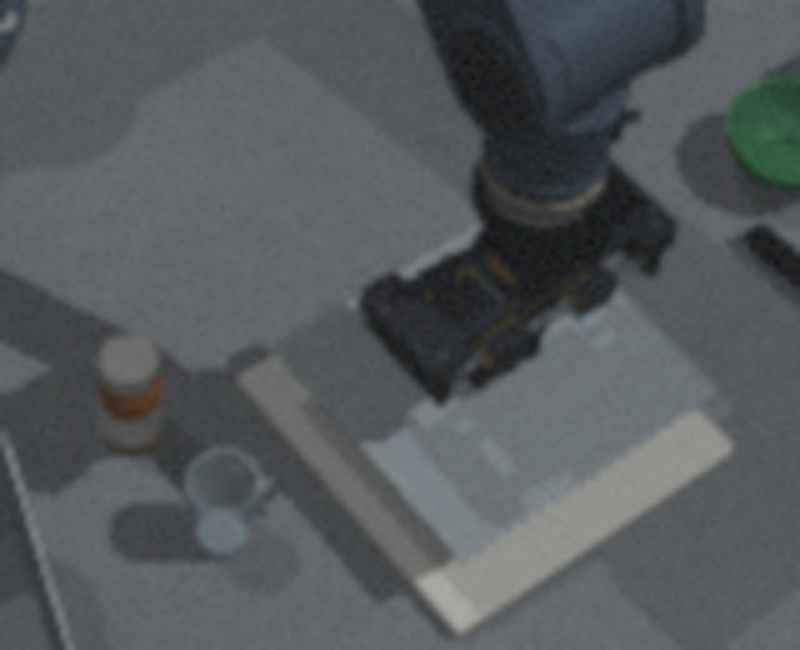

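Request:
arm_command:
  plan:
    - {"claw": 0.2,"dx": 0.1,"dy": 0.1,"dz": 1,"twist": 0}
    - {"claw": 0.2,"dx": 0.1,"dy": 0.1,"dz": 2,"twist": 0}
    - {"claw": 0.2,"dx": 0.1,"dy": 0.1,"dz": 3,"twist": 0}
    - {"claw": 0.2,"dx": 0.1,"dy": 0.1,"dz": 3.5,"twist": 0}
    - {"claw": 0.2,"dx": 0.1,"dy": 0.1,"dz": 3.7,"twist": 0}
    - {"claw": 0.2,"dx": 0.1,"dy": 0.1,"dz": 3.7,"twist": 0}
    - {"claw": 0.2,"dx": 0.1,"dy": 0.1,"dz": 3.7,"twist": 0}

```text
time_s: 5.82
position: [0.5329, 0.2045, 0.0342]
tcp_rot: [[0.132, -0.991, -0.002], [-0.991, -0.132, 0.003], [-0.003, 0.001, -1.0]]
force: [-0.4, -0.1, -4.3]
opening: 0.359
```

```bash
python3 -c "
from go import *
go(.5326,.2043,.03,-82.4)
"
```

```text
t 5.8167 pos [0.5329 0.2045 0.0342] yaw -82.41 zax [-0.0018  0.0027 -1.    ] open 0.359 F [-0.4 -0.1 -4.3] j [ 9.7 41.9 97.6  0.3 40.5 91.9]
d [0.01 0.03 0.42] twist -0.01
```

Request:
arm_command:
  plan:
    - {"claw": 0.2,"dx": 0,"dy": 0,"dz": 0.1,"twist": 0}
    - {"claw": 0.2,"dx": 0,"dy": 0,"dz": 0.2,"twist": 0}
    - {"claw": 0.2,"dx": 0,"dy": 0,"dz": 0.3,"twist": 0}
    - {"claw": 0.2,"dx": 0,"dy": 0,"dz": 0.35,"twist": 0}
    - {"claw": 0.2,"dx": 0,"dy": 0,"dz": 0.35,"twist": 0}
    - {"claw": 0.2,"dx": 0,"dy": 0,"dz": 0.35,"twist": 0}

```text
time_s: 6.32
position: [0.5329, 0.2045, 0.0307]
tcp_rot: [[0.132, -0.991, -0.002], [-0.991, -0.132, 0.003], [-0.003, 0.001, -1.0]]
force: [0.5, 0.1, -2.8]
opening: 0.36
```

Request:
arm_command:
  plan:
    - {"claw": 0.2,"dx": 0,"dy": 0,"dz": 0.05,"twist": 0}
    - {"claw": 0.2,"dx": 0,"dy": 0,"dz": 0.1,"twist": 0}
    - {"claw": 0.2,"dx": 0,"dy": 0,"dz": 0.1,"twist": 0}

```text
time_s: 6.57
position: [0.5331, 0.2045, 0.0301]
tcp_rot: [[0.132, -0.991, -0.001], [-0.991, -0.132, 0.003], [-0.003, 0.001, -1.0]]
force: [-1.2, 0.2, -0.1]
opening: 0.36
```

```bash
python3 -c "
from go import *
go(.5326,.2043,.03,-82.4)
"
```

```text
t 6.5667 pos [0.5331 0.2045 0.0301] yaw -82.41 zax [-0.0013  0.0028 -1.    ] open 0.36 F [-1.2  0.2 -0.1] j [ 9.7 42.3 97.7  0.3 40.  91.9]
d [0.02 0.05 0.01] twist -0.01
```

The load has dropped to about 0 at z = 0.030, so the lid is seated. Release and rise.

Request:
arm_command:
  plan:
    - {"claw": 0.4,"dx": 0,"dy": 0,"dz": 0.0,"twist": 0}
    - {"claw": 0.5,"dx": 0,"dy": 0,"dz": 0.0,"twist": 0}
    - {"claw": 0.6,"dx": 0,"dy": 0,"dz": 0,"twist": 0}
    - {"claw": 0.7,"dx": 0,"dy": 0,"dz": 0,"twist": 0}
    - {"claw": 0.7,"dx": 0,"dy": 0,"dz": -1,"twist": 0}
    - {"claw": 0.7,"dx": 0,"dy": 0,"dz": -3,"twist": 0}
    - {"claw": 0.7,"dx": 0,"dy": 0,"dz": -6,"twist": 0}
    - {"claw": 0.7,"dx": 0,"dy": 0,"dz": -10,"twist": 0}

```text
time_s: 7.23
position: [0.5312, 0.2038, 0.1295]
tcp_rot: [[0.132, -0.991, -0.007], [-0.991, -0.132, 0.002], [-0.003, 0.007, -1.0]]
force: [0.8, -0.0, 0.7]
opening: 0.694
```

Request:
arm_command:
  plan:
    - {"claw": 0.7,"dx": 0,"dy": 0,"dz": -4,"twist": 0}
    - {"claw": 0.7,"dx": 0,"dy": 0,"dz": -8,"twist": 0}
    - {"claw": 0.7,"dx": 0,"dy": 0,"dz": -12,"twist": 0}
    - {"claw": 0.7,"dx": 0,"dy": 0,"dz": -13,"twist": 0}
    - {"claw": 0.7,"dx": 0,"dy": 0,"dz": -13,"twist": 0}

```text
time_s: 7.65
position: [0.5346, 0.2041, 0.2647]
tcp_rot: [[0.132, -0.991, 0.003], [-0.991, -0.132, 0.004], [-0.003, -0.004, -1.0]]
force: [0.0, -0.3, -0.0]
opening: 0.704
```

```bash
python3 -c "
from go import *
snap('wrist','w4');snap('top','t4')
go(.6,-.2365,.25,-100.2)
crop('t4',290,150,130,100,6,'c4t')
"
```

```text
t 7.75 pos [0.5314 0.2034 0.2595] yaw -82.42 zax [-0.0073  0.0017 -1.    ] open 0.7 F [ 0.4 -0.2  0.4] j [ 9.6 23.7 87.5  0.2 69.2 92. ]
d [44.52 -1.    0.82] twist 17.78
```

View pics/w4.png

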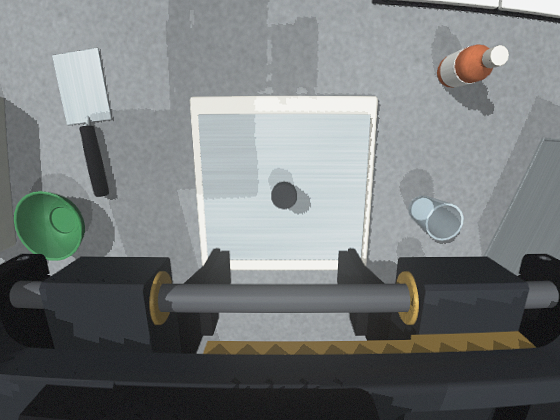

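View pics/c4t.png

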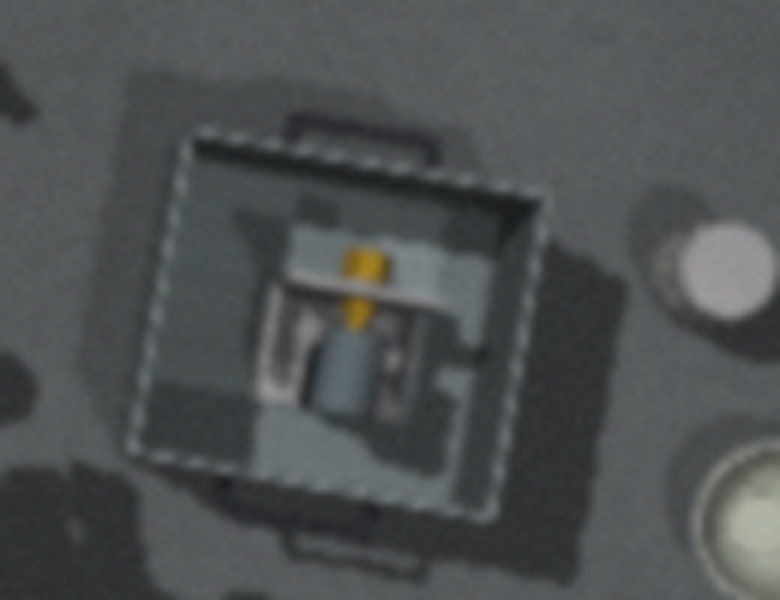

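Lid sits evenly on the board: lid edges at 198–372 px inside board edges at 192–378 px. In the top view the bolt head is at about crop (366,264). Now back over to the tank.

Request:
arm_command:
  plan:
    - {"claw": 0.7,"dx": 2,"dy": 0,"dz": 0,"twist": 1}
    - {"claw": 0.7,"dx": 5,"dy": -0.1,"dz": 0,"twist": 4}
    - {"claw": 0.7,"dx": 9,"dy": -0.2,"dz": 0,"twist": 8}
    - {"claw": 0.7,"dx": 13,"dy": -0.3,"dz": 0,"twist": 12}
    - {"claw": 0.7,"dx": 17,"dy": -0.4,"dz": 0,"twist": 15}
    - {"claw": 0.7,"dx": 21,"dy": -0.5,"dz": 0,"twist": 17.8}
    - {"claw": 0.7,"dx": 25,"dy": -0.6,"dz": 0,"twist": 17.8}
    - {"claw": 0.7,"dx": 29,"dy": -0.7,"dz": 0,"twist": 17.8}

```text
time_s: 8.42
position: [0.5748, -0.0845, 0.2555]
tcp_rot: [[-0.178, -0.984, -0.013], [-0.984, 0.178, 0.004], [-0.001, 0.014, -1.0]]
force: [0.5, 0.8, 0.9]
opening: 0.705
```

```bash
python3 -c "
from go import *
x=atz('top',(290+(366.5)/6-.5,150+264.5/6-.5),.1);print(x)
go(x[0],x[1],.23,-100.2)
"
```

```text
[ 0.57613139 -0.24524333  0.1       ]
t 8.4167 pos [ 0.5748 -0.0845  0.2555] yaw -100.23 zax [-0.0134  0.0039 -0.9999] open 0.705 F [0.5 0.8 0.9] j [-19.4  25.1  85.8  -0.   70.   80.9]
d [15.8  -3.03  2.49] twist -0.03
```

Request:
arm_command:
  plan:
    - {"claw": 0.7,"dx": 4,"dy": -0.8,"dz": 0,"twist": 0}
    - {"claw": 0.7,"dx": 8,"dy": -1.6,"dz": 0,"twist": 0}
    - {"claw": 0.7,"dx": 12,"dy": -2.4,"dz": 0.5,"twist": 0}
    - {"claw": 0.7,"dx": 15,"dy": -3,"dz": 1,"twist": 0}
    - {"claw": 0.7,"dx": 15.8,"dy": -3,"dz": 1.5,"twist": 0}
    - {"claw": 0.7,"dx": 15.8,"dy": -3,"dz": 2,"twist": 0}
    - {"claw": 0.7,"dx": 15.8,"dy": -3,"dz": 2,"twist": 0}

```text
time_s: 9.0
position: [0.5738, -0.2437, 0.2312]
tcp_rot: [[-0.179, -0.984, -0.02], [-0.984, 0.179, 0.009], [-0.005, 0.021, -1.0]]
force: [-0.7, -0.1, -1.1]
opening: 0.7
```

```bash
python3 -c "
from go import *
snap('wrist','w5')
go(.57613,-.24524,.23,-100.2)
crop('w5',160,60,250,220,3,'c5')
"
```

```text
t 9.05 pos [ 0.5745 -0.243   0.2324] yaw -100.21 zax [-0.0182  0.008  -0.9998] open 0.701 F [ 0.7 -0.   0.2] j [-33.1  30.   80.7  -0.2  70.4  67.2]
d [ 0.19 -0.21  0.23] twist -0.01
```

View pics/w5.png

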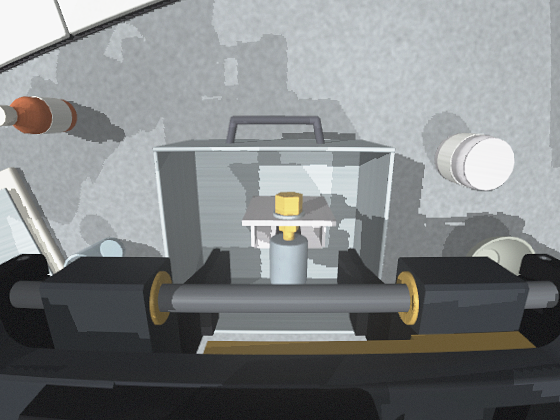

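View pics/c5.png

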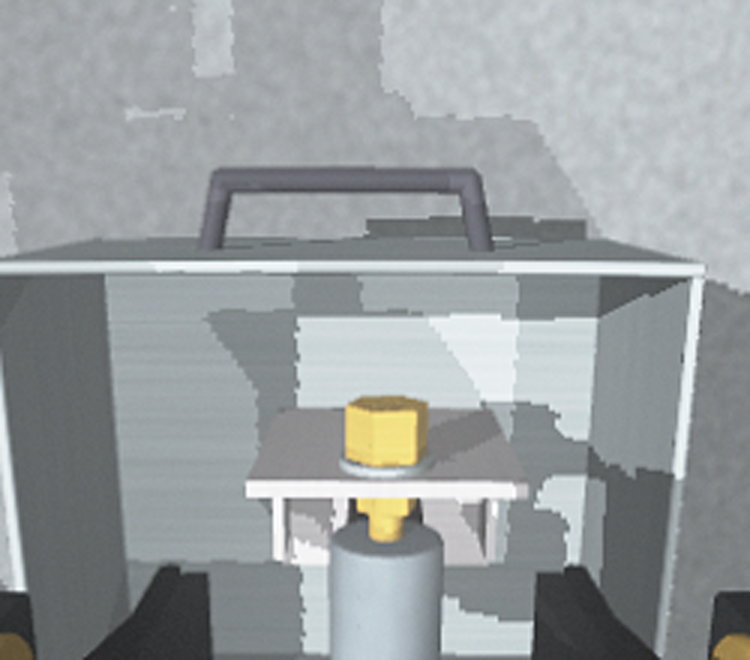

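```bash
python3 -c "
from go import *
np.set_printoptions(precision=4,suppress=True)
u=lambda c,x0,y0,s:((c[0]+.5)/s-.5+x0,(c[1]+.5)/s-.5+y0)
W=lambda c:u(c,160,60,3)
T=lambda c:u(c,290,150,6)
l=atz('wrist',W((247,489)),.108,'w5');r=atz('wrist',W((527,491)),.108,'w5');m=(l+r)/2
print('bracket wrist@.108',l,r,m,np.linalg.norm(l-r),np.degrees(np.arctan2(*(l-r)[:2])))
print('tri',tri(ray('wrist',W((387,490)),'w5'),ray('top',T((367,293)))))
# rim far edge ends
a=atz('wrist',W((0,265)),.12,'w5');b=atz('wrist',W((704,270)),.12,'w5');print('far rim outer',a,b,np.linalg.norm(a-b),np.degrees(np.arctan2(*(a-b)[:2])))
ax=-10.2*np.pi/180;ex=np.array([np.cos(ax),np.sin(ax),0])
print('pred head',m+ex*.0145-[0,0,.02], 'gap',(a-m)@ex*1000)
for d in(.0055,.0235):print(np.array([ (p-[160,60]+.5)*3-.5 for p in proj('wrist',[m+ex*d-[0,0,.008],m+ex*d-[0,0,.02]],'w5')]))
print('head top-cam',atz('top',T((366,264)),.1))
"
```

```text
bracket wrist@.108 [ 0.5674 -0.2012  0.108 ] [ 0.551  -0.2889  0.108 ] [ 0.5592 -0.2451  0.108 ] 0.08916617170378933 10.587044572282595
tri (array([ 0.5589, -0.2448,  0.1067]), [np.float64(0.2), np.float64(0.2)])
far rim outer [ 0.6499 -0.1479  0.12  ] [ 0.6124 -0.3466  0.12  ] 0.2022299727079333 10.674455501107948
pred head [ 0.5735 -0.2476  0.088 ] gap 71.98044388522665
[[386.8139 466.2079]
 [386.4806 455.9269]]
[[387.0111 412.1494]
 [386.6639 403.6967]]
head top-cam [ 0.5761 -0.2452  0.1   ]
```

Measurements agree: bracket width reads 89 mm (90 given), top height 0.107 m (0.108 given), gap about 65 mm, and the projected head matches the picture. Pads centred on the head would foul the washer, so I'll aim 3.5 mm further out.

```bash
python3 -c "
from go import *
go(.5767,-.2482,.135,-100.5)
"
```

```text
t 9.05 pos [ 0.5745 -0.243   0.2324] yaw -100.21 zax [-0.0182  0.008  -0.9998] open 0.701 F [ 0.7 -0.   0.2] j [-33.1  30.   80.7  -0.2  70.4  67.2]
d [ 0.51 -0.5   9.72] twist 0.29
```

Request:
arm_command:
  plan:
    - {"claw": 0.6,"dx": 0.5,"dy": -0.5,"dz": 1,"twist": 0.3}
    - {"claw": 0.6,"dx": 0.5,"dy": -0.5,"dz": 3,"twist": 0.3}
    - {"claw": 0.6,"dx": 0.5,"dy": -0.5,"dz": 5.5,"twist": 0.3}
    - {"claw": 0.6,"dx": 0.5,"dy": -0.5,"dz": 8,"twist": 0.3}
    - {"claw": 0.6,"dx": 0.5,"dy": -0.5,"dz": 9.5,"twist": 0.3}
    - {"claw": 0.6,"dx": 0.5,"dy": -0.5,"dz": 9.7,"twist": 0.3}
    - {"claw": 0.6,"dx": 0.5,"dy": -0.5,"dz": 9.7,"twist": 0.3}
    - {"claw": 0.6,"dx": 0.5,"dy": -0.5,"dz": 9.7,"twist": 0.3}

```text
time_s: 9.72
position: [0.5777, -0.2475, 0.1359]
tcp_rot: [[-0.181, -0.983, -0.017], [-0.983, 0.181, 0.007], [-0.004, 0.018, -1.0]]
force: [-0.1, -0.3, 0.5]
opening: 0.602
```

```bash
python3 -c "
from go import *
snap('wrist','w6')
go(.5767,-.2482,.069,-100.5)
crop('w6',160,60,250,220,3,'c6')
"
```

```text
t 9.7667 pos [ 0.5779 -0.248   0.1365] yaw -100.45 zax [-0.016   0.0066 -0.9999] open 0.6 F [ 0.3 -0.1  0.8] j [-33.3  36.7  85.1  -0.2  59.1  67.3]
d [0.07 0.   6.75] twist 0.05
```

View pics/c6.png

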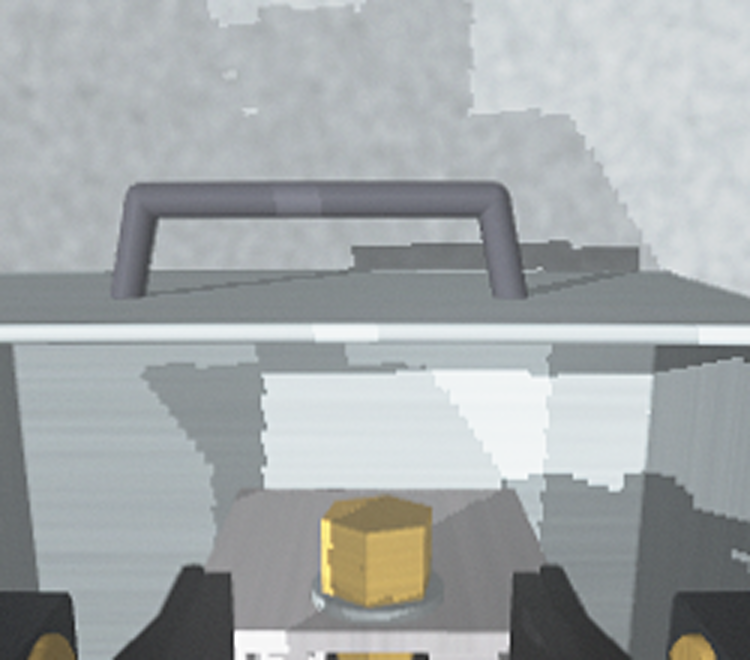

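Head sits between the fingers: centre at crop (376,550), finger edges at 232 and 512. The top ridge is at 366, about 10° short of upright, so it should come upright around t = 10.6 s. Descend and close then.

Request:
arm_command:
  plan:
    - {"claw": 0.6,"dx": 0.05,"dy": 0,"dz": 1,"twist": 0}
    - {"claw": 0.6,"dx": 0.05,"dy": 0,"dz": 3,"twist": 0}
    - {"claw": 0.6,"dx": 0.05,"dy": 0,"dz": 5,"twist": 0}
    - {"claw": 0.6,"dx": 0.05,"dy": 0,"dz": 6.3,"twist": 0}
    - {"claw": 0.6,"dx": 0.05,"dy": 0,"dz": 6.7,"twist": 0}
    - {"claw": 0.6,"dx": 0.05,"dy": 0,"dz": 6.7,"twist": 0}

```text
time_s: 10.27
position: [0.5764, -0.2478, 0.0687]
tcp_rot: [[-0.181, -0.983, -0.017], [-0.983, 0.181, 0.007], [-0.004, 0.018, -1.0]]
force: [0.2, -0.1, 0.0]
opening: 0.597
```

```bash
python3 -c "
from go import *
snap('wrist','w7')
go(.5767,-.2482,.069,-100.5)
crop('w7',160,160,250,150,3,'c7')
"
```

```text
t 10.3167 pos [ 0.577  -0.2482  0.0697] yaw -100.45 zax [-0.0155  0.0063 -0.9999] open 0.602 F [0.7 0.4 0.3] j [-33.4  41.9  87.4  -0.2  51.6  67.2]
d [0.01 0.03 0.07] twist 0.05
```

View pics/c7.png

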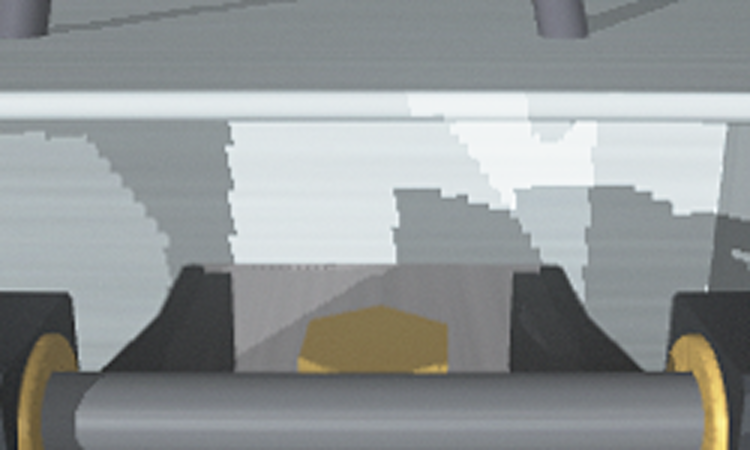

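The end face is centred between the fingers. Its bottom vertex is at crop (380,305), about 5° short of upright. Closing now.

Request:
arm_command:
  plan:
    - {"claw": 0.45,"dx": 0,"dy": 0,"dz": 0.05,"twist": 0}
    - {"claw": 0.3,"dx": 0,"dy": 0,"dz": 0.05,"twist": 0}
    - {"claw": 0.1,"dx": 0,"dy": 0,"dz": 0.05,"twist": 0}
    - {"claw": 0.1,"dx": 0,"dy": 0,"dz": 0.05,"twist": 0}
    - {"claw": 0.1,"dx": 0,"dy": 0,"dz": 0.05,"twist": 0}
    - {"claw": 0.1,"dx": 0,"dy": 0,"dz": 0.05,"twist": 0}
    - {"claw": 0.1,"dx": 0,"dy": 0,"dz": 0.05,"twist": 0}
    - {"claw": 0.1,"dx": 0,"dy": 0,"dz": 0.05,"twist": 0}

```text
time_s: 10.98
position: [0.5772, -0.2485, 0.0696]
tcp_rot: [[-0.182, -0.983, -0.015], [-0.983, 0.181, 0.006], [-0.003, 0.016, -1.0]]
force: [-0.6, -1.1, 2.5]
opening: 0.27
```

```bash
python3 -c "
from go import *
snap('wrist','w8')
go(.5767,-.2482,.069,-100.5)
print(bot.read_state()['moment'])
crop('w8',160,160,250,150,3,'c8')
"
```

```text
t 11.0333 pos [ 0.5772 -0.2485  0.0696] yaw -100.46 zax [-0.015   0.0058 -0.9999] open 0.272 F [-0.8 -1.2  3.1] j [-33.4  41.9  87.4  -0.2  51.6  67.2]
d [-0.02  0.05  0.06] twist 0.04
[ 0.00469132  0.12359725 -0.01921927]
```

View pics/c8.png

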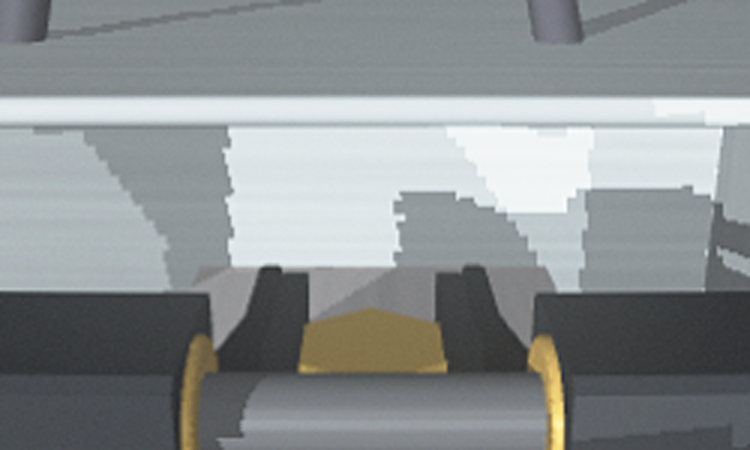

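The opening is 0.272, about 24 mm, so the pads are flat on the head and its vertex is centred. I'll hold still and check that it isn't creeping.

Request:
arm_command:
  plan:
    - {"claw": 0.1,"dx": 0,"dy": 0,"dz": 0,"twist": 0}
    - {"claw": 0.1,"dx": 0,"dy": 0,"dz": 0,"twist": 0}
    - {"claw": 0.1,"dx": 0,"dy": 0,"dz": 0,"twist": 0}
    - {"claw": 0.1,"dx": 0,"dy": 0,"dz": 0,"twist": 0}
    - {"claw": 0.1,"dx": 0,"dy": 0,"dz": 0,"twist": 0}
    - {"claw": 0.1,"dx": 0,"dy": 0,"dz": 0,"twist": 0}
    - {"claw": 0.1,"dx": 0,"dy": 0,"dz": 0,"twist": 0}
    - {"claw": 0.1,"dx": 0,"dy": 0,"dz": 0,"twist": 0}

```text
time_s: 11.7
position: [0.5772, -0.2485, 0.0696]
tcp_rot: [[-0.181, -0.983, -0.015], [-0.983, 0.181, 0.006], [-0.003, 0.016, -1.0]]
force: [0.1, -0.6, 1.9]
opening: 0.268
```

Request:
arm_command:
  plan:
    - {"claw": 0.1,"dx": 0,"dy": 0,"dz": 0,"twist": 0}
    - {"claw": 0.1,"dx": 0,"dy": 0,"dz": 0,"twist": 0}
    - {"claw": 0.1,"dx": 0,"dy": 0,"dz": 0,"twist": 0}
    - {"claw": 0.1,"dx": 0,"dy": 0,"dz": 0,"twist": 0}
    - {"claw": 0.1,"dx": 0,"dy": 0,"dz": 0,"twist": 0}
    - {"claw": 0.1,"dx": 0,"dy": 0,"dz": 0,"twist": 0}
    - {"claw": 0.1,"dx": 0,"dy": 0,"dz": 0,"twist": 0}
    - {"claw": 0.1,"dx": 0,"dy": 0,"dz": 0,"twist": 0}

```text
time_s: 12.37
position: [0.5772, -0.2485, 0.0696]
tcp_rot: [[-0.181, -0.983, -0.015], [-0.983, 0.181, 0.006], [-0.003, 0.016, -1.0]]
force: [-0.8, -1.1, 1.3]
opening: 0.268
```

```bash
python3 -c "
from go import *
snap('wrist','w9');snap('top','t9');snap('scene','s9')
go(.5767,-.2482,.069,-100.5)
print(bot.read_state()['moment'])
a=cv2.imread('pics/w8.png').astype(int)[255:285,255:312];b=cv2.imread('pics/w9.png').astype(int)[255:285,255:312];print('diff',abs(a-b).mean())
crop('w9',160,160,250,150,3,'c9')
"
```

```text
t 12.5167 pos [ 0.5772 -0.2485  0.0697] yaw -100.45 zax [-0.0149  0.0057 -0.9999] open 0.271 F [-0.6 -0.8  2.1] j [-33.4  41.9  87.4  -0.3  51.6  67.2]
d [-0.02  0.06  0.07] twist 0.05
[0.02202595 0.06997186 0.02594272]
diff 1.4017543859649122
```

View pics/c9.png

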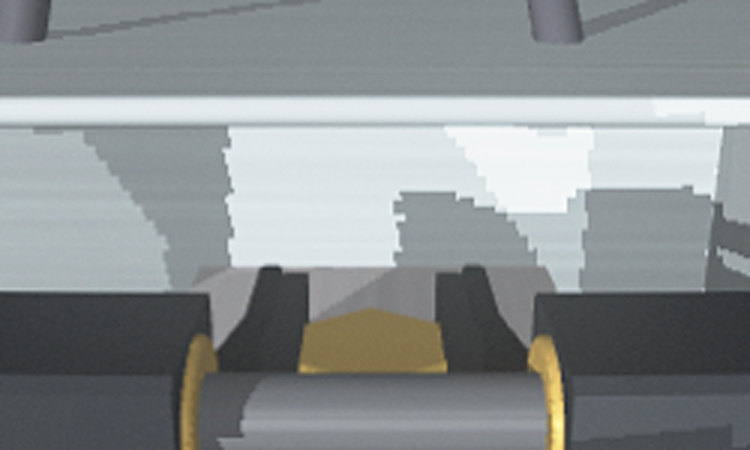

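View pics/t9.png

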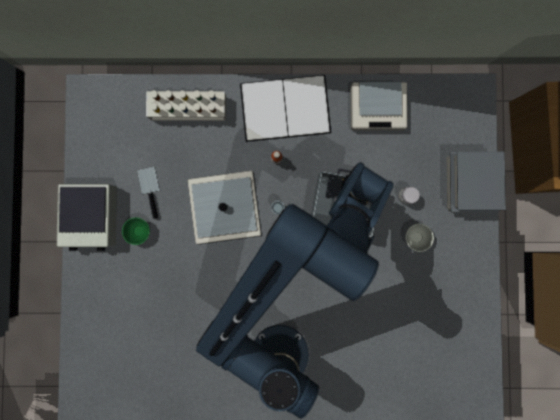

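View pics/s9.png

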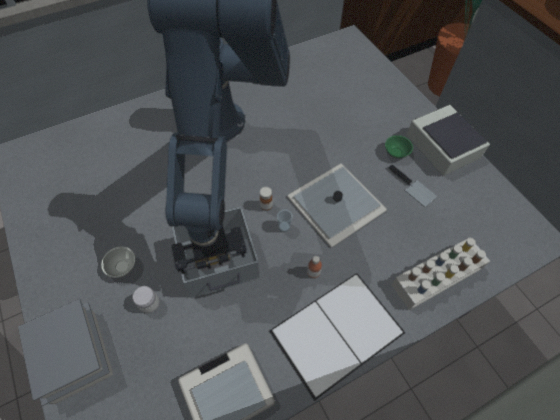

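The bolt is unchanged over 1.5 s, when free it would have turned about 17°. The lid is centred on the board with its knob at (223,207), and the other things are where they were. Handing in.

```bash
python3 -c "
from rig import bot
print(bot.hand_in())"
```

```text
the job is handed in; nothing more can be done
None
```

I lifted the lid off by its knob and set it down right way up in the middle of the white board, square to it. I then reached into the gap behind the bracket and gripped the bolt head on two flats. The job was handed in at about 12.5 s of robot time with the grip still closed; the hand-in itself gave no verdict.

- **Lid:** after release, the wrist camera showed even margins of board on all the sides it could see. The load had fallen to about 0 N before I let go, so it was set down gently.
- **Bolt:** the finger opening is 0.27, about 23.5 mm against the 24 mm across flats. Wrist pictures taken 1.5 s apart show the head in the same place; turning freely it would have moved about 17°.
- **Other things:** in the last top and scene views the spice jar, beaker, tall jar, bowls, spatula and can are where they started. The tool forces I read stayed under about 5 N.
- **Off plan:** one call was refused because fields were missing, and it caused no motion. The tool also built up a tilt of about 1° over the moves, and I gripped about 3.5 mm beyond the head's centre to clear the washer.

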